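# Roll down a bin-label strip

### The job

At the storeroom bench, take the red-handled roller out of its black cradle and roll the strip of three white labels firmly down onto its blue panel: start on the label at either end and roll to the label at the other end in one pass, without lifting the roller off the strip until all three labels have gone down. Then stand the roller back upright in its cradle where it was and let go.

Things in the scene. Friction and masses are not known exactly. Their poses are not given: they have to be found in the camera images.
- roller: Roller, origin on its axle. x axle, y rolling way, z up. Orange wheel dia 36, 62 long, sprung: yields up to 15 mm upward, 3.5 N + 0.6 N/mm. Guard plate 80x88 (x,y) at z 36-42. Red handle 44x26 (x,y), z 42-97: grip its 26 mm way at z 78. 0.46 kg. Stands in a fixed black frame 128x84x60 high, opening 100x56, plate on the rim, origin 24 mm over bench; goes back so, within 8 mm, same heading.
- label_a (a point): Centre of the top face of one end label of the white strip: three stiff labels a, b, c in a row, 62 mm from centre to centre, each 56 mm across the strip (x) and 61 mm along it (y, from c to a), z up. They lie on a blue panel, 100 x 240 x 12 mm, fixed to the bench.
- label_b (a point): Centre of the top face of the middle label. Each label at first stands proud, its top 20.5 mm above the bench. Pushed with more than about 5 N anywhere on top, it sinks straight down 3.5 mm, to 17 mm, and stays there. It counts as down below 18.5 mm. Axes as label_a.
- label_c (a point): Centre of the top face of the other end label; axes, size and behaviour as for label_a and label_b.
Things that resemble listed ones, but are neither listed nor needed, are in the scene too. Leave any brown or pink look-alike of the roller alone.

How it is judged:
By the outcome, as a careful person would: the job done as asked, in the order asked, and still so for the second after the job is handed in, with the robot touching nothing.
It also fails if it takes over 48 s, if anything falls off the work surface, if the arm or the gripper's body presses on something with over 40 N, if the wrist force passes 120 N, or if a joint passes its speed limit or range.

### The arm

A 7-joint arm with a two-finger parallel gripper is mounted at the origin on the work surface. World frame = base frame: x ahead of the robot, y to its left, z up, the work surface at z = 0. Lengths are in m, angles in degrees, forces in N, time in s.
With the tool pointing down it reaches from about 0.35 to 0.9 m from the base axis. Payload 7.2 kg.
Tool frame: the origin (TCP) lies at the very end of the fingers, on their centre line; the grasp point (between the pads) lies 19 mm behind it; z points along the fingers, y is the direction in which the jaws open and shut (so a half turn about z gives the same grasp; the last joint's range is limited). The gripper opens to 85 mm and grips with 20 to 120 N. Pads are 22 mm wide; open, the fingers measure 114 mm over their backs; the gripper's body (76 mm by 85 mm) begins 54 mm behind the grasp point. The pads swing forward as they close: fully open they stand 13 mm farther back than shut.
Start: joints at [-70.657, 23.554, -0.728, 91.456, 0.321, 64.991, -4.71], TCP at [0.247, 0.574, 0.231] pointing down, gripper open.
Joint ranges: [-169.25, 169.25], [-16.82, 113.86], [-84.01, 82.57], [7.8, 145.47], [-59.2, 239.2], [7.22, 106.19], [-163.78, 163.78]. Speed limits (degrees/s): [136.94, 136.94, 172.46, 172.46, 180, 180, 180].

### API

Orientations are given as a 3x3 rotation matrix whose columns are the frame's x, y, z axes.
In Python, from station import manip gives the robot as it stands.
- The arm moves only by the tool servo_tool, never from a script. Its argument "commands" is a list of rows, each a list of 3 entries, a list of its own where there are three numbers: the finger opening in mm, from 0 to 85.4, then the shift along the tool's x, y, z in mm, then the turn, a rotation vector about the tool's x, y, z in rad. In form: [[hand, [dx, dy, dz], [wx, wy, wz]], ...]. A call has 1 to 10 rows; each row is the pose to reach, as a shift and turn from the pose commanded when the call began, along the tool's axes at that moment; what a row does not reach only later rows make up. A row lasts 1/10 s, in which the tool goes at most 50 mm and 8.59 degrees, less where a joint would pass 70% of its speed; a pose out of reach is approached as far as the arm can. A call with a gripper value outside its range is refused whole. The fingers move at their own pace and stop on an object; the grip force is fixed at half the most. Time passes only in rows, so rows that repeat a pose let the fingers close. It gives the time, the measured TCP pose, the force and the opening at its end, in the units of the state.
- manip.state(): the state, without advancing time (a new reading comes with each control period).
- manip.get_image(name): name is "side" or "top"; returns (picture, depth): 420x560x3 uint8, blue, green, red; 420x560 float32, m along the optical axis (not along the pixel's ray), 0 where there is no reading.
- manip.camera_info(name): a dict with "intrinsics" (3x3 intrinsics, pixels), "k1" (the pictures are not rectified: a ray, as slopes to the right and down, at radius r is drawn at 1 + k1 r^2 times it, then the intrinsics apply), "T" (4x4, takes a point from camera to world coordinates). Camera axes: x right, y down, z forward; pixel columns grow to the right and rows downward; lengths in m; the calibration is good to about 2 mm. A picture is of the moment at which its call begins. camera_info takes no time and is no camera call.
- manip.job_done(): hands the job in, once; it reports no verdict.
The state is a dict: "time_s": time; "joint_pos": joint angles; "joint_velocities": joint speeds; "joint_efforts": joint torques, N m; "tool_pos": TCP position; "tcp_rot": TCP orientation; "ft_force": force on the tool from outside, world axes, zero at the start; "torque": the same for the moment, N m; "finger_gap": finger opening in m.
Only numpy, scipy, OpenCV 4.12 (cv2) and the standard library are available. Lean on these libraries where they do the work, as an engineer would, in place of code of your own. Each camera call takes 0.05 s, during which the arm holds its last target.

## Working session

There is one attempt and no reset: what is moved stays moved. The work goes in short steps, Python scripts to look and compute and a tool call to move; the robot and the scene stay as the last step left them, time stands still between calls to the robot, and variables do not carry over. Pictures are saved under pics/ and viewed, and the job is handed in when it is done.

Besides the shell and the picture viewer there is one more tool, called after "Emit:" in YAML: its name, and indented under it one key for each argument. servo_tool: Moves the arm, as the interface text tells. Its arguments: {"type":"object","properties":{"commands":{"type":"array","items":{"type":"array"}}},"required":["commands"]}

```bash
mkdir -p pics; ls; python3 - <<'E'
from station import manip
import cv2, numpy as np
for n in ("side","top"):
    im,d=manip.get_image(n); cv2.imwrite(f"pics/{n}0.png",im); np.savez(f"pics/{n}0.npz",im=im,d=d)
    i=manip.camera_info(n); print(n,i["intrinsics"],i["k1"],np.round(i["T"],4))
s=manip.state(); print(s)
E
```

```text
pics
side [[530.07841479   0.         268.24531034]
 [  0.         530.07841479 208.66415132]
 [  0.           0.           1.        ]] 0.03572610548144501 [[ 0.8834 -0.2882  0.3696  0.0284]
 [-0.4686 -0.5254  0.7102 -0.9875]
 [-0.0105 -0.8005 -0.5992  0.8072]
 [ 0.      0.      0.      1.    ]]
top [[446.03849037   0.         281.26311082]
 [  0.         446.03849037 212.00975728]
 [  0.           0.           1.        ]] -0.1237782388130859 [[-0.0059 -0.9861  0.166   0.3051]
 [-0.9999  0.0041 -0.0116 -0.0841]
 [ 0.0107 -0.166  -0.9861  1.052 ]
 [ 0.      0.      0.      1.    ]]
{'time_s': 0.1, 'joint_pos': array([-70.65730087,  23.59570413,  -0.72843623,  91.49837957,
         0.32104645,  64.99191892,  -4.71016029]), 'joint_velocities': array([-0.03932448, -0.06977837,  0.00759447, -0.09508383, -0.05722306,
        0.00940467,  0.02911216]), 'joint_efforts': array([ 2.35287989e-03, -6.01822257e+01,  6.83908202e-01, -3.00092161e+01,
        1.39190277e-02,  6.34345357e-03, -1.77340244e-06]), 'tool_pos': array([0.24657596, 0.57381668, 0.23054048]), 'tcp_rot': array([[-9.18796948e-01,  3.94730210e-01, -4.79530803e-04],
       [ 3.94730487e-01,  9.18795910e-01, -1.38470919e-03],
       [-1.05995607e-04, -1.46155200e-03, -9.99998926e-01]]), 'ft_force': array([-0.05108126, -0.46290406,  0.41947011]), 'torque': array([0.05529854, 0.02220789, 0.00553414]), 'finger_gap': 0.08546356354529884}
```

View pics/side0.png

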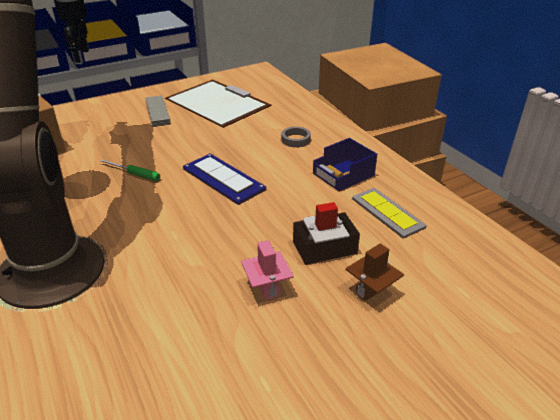

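View pics/top0.png

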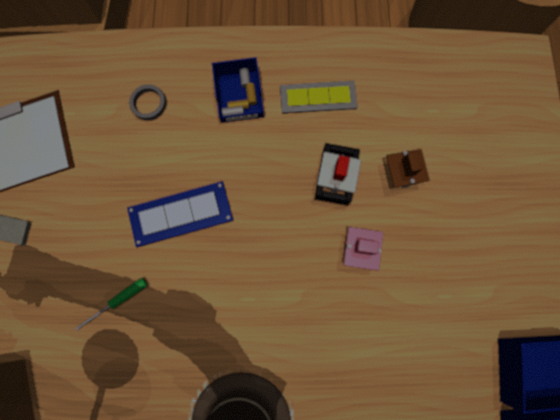

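Candidates:
- **Roller:** red-handled, in the black cradle, at side (326,216) and top (342,167). The pink one at top (363,248) and the brown one at (407,168) are look-alikes.
- **Strip:** white labels on the blue panel at top (180,213). The yellow strip on grey at (318,96) is a look-alike.

I choose the red roller and the white strip, and check both in a close crop.

```bash
cat > h.py <<'E'
import numpy as np, cv2
from station import manip
def ray(n,uv):
    i=manip.camera_info(n);K=i["intrinsics"];T=np.array(i["T"]);k=i["k1"]
    uv=np.atleast_2d(uv).astype(float)
    # r_d = s(1+k r^2): same as cv2 k1
    p=cv2.undistortPointsIter(uv.reshape(-1,1,2),K,np.array([k,0,0,0,0.]),None,None,(cv2.TERM_CRITERIA_COUNT,30,0)).reshape(-1,2)
    d=np.c_[p,np.ones(len(p))]@T[:3,:3].T
    return T[:3,3],d
def onplane(n,uv,z):
    o,d=ray(n,uv); return o+d*((z-o[2])/d[:,2])[:,None]
def pts(n,depth,mask):
    v,u=np.nonzero(mask&(depth>0)); o,d=ray(n,np.c_[u,v]); return o+d*depth[v,u][:,None]
E
python3 - <<'E'
from h import *
for n,cs in (("side",[(280,360,190,275),(170,280,145,210)]),("top",[(305,375,130,215),(115,245,170,255)])):
    im=cv2.imread(f"pics/{n}0.png"); 
    o=[cv2.resize(im[c:d,a:b],(390,int(390*(d-c)/(b-a))),interpolation=cv2.INTER_CUBIC) for a,b,c,d in cs]
    H=max(x.shape[0] for x in o); o=[cv2.copyMakeBorder(x,0,H-x.shape[0],0,10,0) for x in o]
    cv2.imwrite(f"pics/crop_{n}.png",np.hstack(o))
for n in ("top","side"):
    z=np.load(f"pics/{n}0.npz"); im,d=z["im"],z["d"]; hsv=cv2.cvtColor(im,cv2.COLOR_BGR2HSV); h,s,v=[hsv[...,i].astype(int) for i in range(3)]
    uu,vv=np.meshgrid(np.arange(560),np.arange(420))
    x0,x1,y0,y1=(310,370,135,210) if n=="top" else (285,360,195,270)
    box=(uu>x0)&(uu<x1)&(vv>y0)&(vv<y1)
    red=box&((h<6)|(h>174))&(s>200)&(v>90)
    P=pts(n,d,red); 
    print(n,"red",len(P),P.mean(0) if len(P) else 0, np.percentile(P[:,2],[5,50,95]))
    top=P[P[:,2]>0.114]; print(" handle top",len(top),top.mean(0),cv2.minAreaRect((top[:,:2]*1000).astype(np.float32)))
    pl=pts(n,d,box&(s<60)&(v>120)); pl=pl[(pl[:,2]>.055)&(pl[:,2]<.075)]
    print(" plate",len(pl),np.median(pl,0),cv2.minAreaRect((pl[:,:2]*1000).astype(np.float32)))
    bk=pts(n,d,box&(v<50)); bk=bk[(bk[:,2]>.052)&(bk[:,2]<.072)]
    print(" rim",len(bk),np.median(bk,0),cv2.minAreaRect((bk[:,:2]*1000).astype(np.float32)))
    x0,x1,y0,y1=(125,235,180,248) if n=="top" else (180,270,150,202)
    box=(uu>x0)&(uu<x1)&(vv>y0)&(vv<y1)
    for nm,m,zz in (("white",box&(s<110)&(v>100),.0205),("blue",box&(((h>100)&(h<135)&(s>120))),.012)):
        m8=cv2.morphologyEx(m.astype(np.uint8),cv2.MORPH_CLOSE,np.ones((5,5)))
        c=max(cv2.findContours(m8,cv2.RETR_EXTERNAL,cv2.CHAIN_APPROX_NONE)[0],key=cv2.contourArea).reshape(-1,2)
        P=onplane(n,c,zz)[:,:2]*1000
        print(" ",nm,cv2.minAreaRect(P.astype(np.float32)))
E
```

```text
top red 178 [ 0.56326768 -0.22687205  0.12054005] [0.11751644 0.12061461 0.12362031]
 handle top 178 [ 0.56326768 -0.22687205  0.12054005] ((563.63134765625, -227.11126708984375), (20.84765625, 41.19324493408203), 77.10255432128906)
 plate 739 [ 0.56076056 -0.22008527  0.0654883 ] ((564.0, -229.3824462890625), (85.48458099365234, 75.44451141357422), 78.17452239990234)
 rim 486 [ 0.52398513 -0.2250009   0.0593931 ] ((565.3978881835938, -226.02833557128906), (80.67901611328125, 127.11647033691406), 79.12699890136719)
  white ((477.9072265625, 147.27674865722656), (57.75952911376953, 185.72247314453125), 15.41125774383545)
  blue ((477.2864990234375, 145.8521728515625), (96.45154571533203, 235.8152618408203), 15.47398853302002)
side red 139 [ 0.56322895 -0.23065567  0.12205387] [0.11907958 0.12219175 0.1245535 ]
 handle top 139 [ 0.56322895 -0.23065567  0.12205387] ((564.5244140625, -229.3933563232422), (26.354616165161133, 40.9715461730957), 76.34758758544922)
 plate 528 [ 0.55068207 -0.24896128  0.06746404] ((565.3142700195312, -230.42684936523438), (88.90230560302734, 80.99319458007812), 75.97699737548828)
 rim 502 [ 0.53975797 -0.24385256  0.06008618] ((566.9046630859375, -229.98858642578125), (87.3752212524414, 126.1414794921875), 78.80509948730469)
  white ((484.5780334472656, 156.68417358398438), (73.48002624511719, 204.48745727539062), 15.802376747131348)
  blue ((478.33245849609375, 143.1616973876953), (102.51040649414062, 245.91921997070312), 15.881052017211914)
```

```bash
python3 -c "
import cv2
print(cv2.imread('pics/crop_side.png').shape,cv2.imread('pics/crop_top.png').shape)"
```

```text
(414, 800, 3) (473, 800, 3)
```

View pics/crop_side.png

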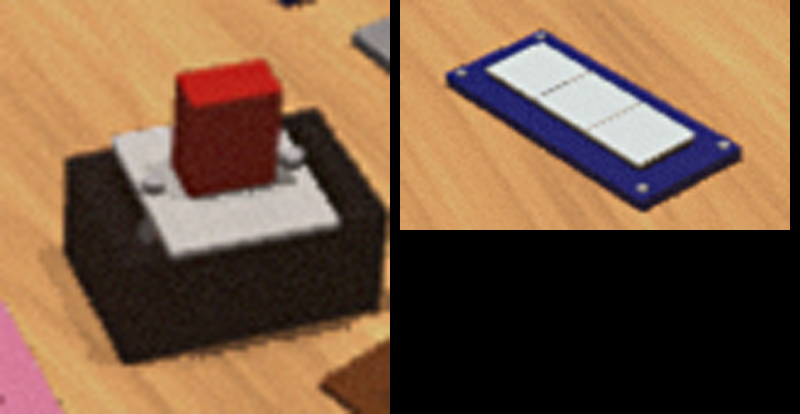

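View pics/crop_top.png

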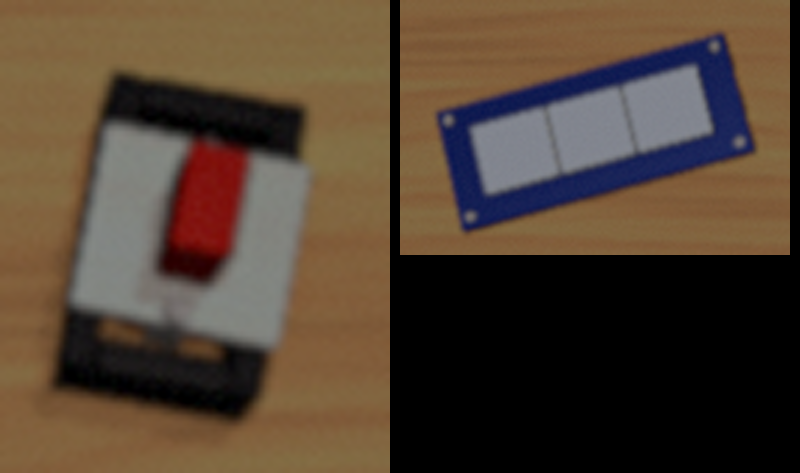

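The crops confirm the choice: the red handle (side 326,216) on the whitish guard plate in the black cradle, and three white labels on the blue panel. Next I work out the first move.

```bash
cat > go.py <<'E'
import sys
from h import *
from scipy.spatial.transform import Rotation as R
def delta(x,y,z,yaw):
    s=manip.state(); Rm=s["tcp_rot"]; p=s["tool_pos"]
    a=np.radians(yaw); yv=np.array([np.cos(a),np.sin(a),0]); zv=np.array([0,0,-1.]); xv=np.cross(yv,zv)
    Rt=np.c_[xv,yv,zv]
    print("t",s["time_s"],"pos",np.round(p*1000,1),"yaw",np.degrees(np.arctan2(Rm[1,1],Rm[0,1])).round(2),"F",np.round(s["ft_force"],1),"gap",round(s["finger_gap"]*1000,1))
    print("shift mm",np.round(Rm.T@(np.array([x,y,z])-p)*1000,1),"turn",np.round(R.from_matrix(Rm.T@Rt).as_rotvec(),4))
delta(*map(float,sys.argv[1:5]))
E
python3 go.py .564 -.2285 .19 77.5
```

```text
t 0.1 pos [246.6 573.8 230.5] yaw 66.75 F [-0.1 -0.5  0.4] gap 85.5
shift mm [-608.3 -611.8   41.5] turn [-0.0015 -0.     -0.1876]
```

Emit:
servo_tool:
  commands:
    - [85,[-30,-30,0],[0,0,0]]
    - [85,[-65,-65,2],[0,0,-0.02]]
    - [85,[-100,-100,5],[0,0,-0.03]]
    - [85,[-135,-135,8],[0,0,-0.04]]
    - [85,[-170,-170,10],[0,0,-0.05]]
    - [85,[-205,-205,12],[0,0,-0.06]]
    - [85,[-240,-240,15],[0,0,-0.07]]
    - [85,[-275,-275,18],[0,0,-0.08]]
    - [85,[-310,-310,20],[0,0,-0.09]]
    - [85,[-345,-345,22],[0,0,-0.1]]

```text
time_s: 1.1
tool_pos: [0.4277, 0.119, 0.2092]
tcp_rot: [[-0.954, 0.301, 0.0], [0.301, 0.954, 0.0], [-0.0, 0.0, -1.0]]
ft_force: [0.7, 0.3, -0.2]
finger_gap: 0.0851
```

```bash
python3 go.py .564 -.2285 .19 77.5
```

```text
t 1.1 pos [427.7 119.  209.2] yaw 72.51 F [ 0.7  0.3 -0.2] gap 85.1
shift mm [-234.4 -290.5   19.2] turn [ 0.0003  0.0001 -0.0871]
```

Emit:
servo_tool:
  commands:
    - [85,[-28,-35,2],[0,0,-0.01]]
    - [85,[-56,-69,5],[0,0,-0.02]]
    - [85,[-84,-104,7],[0,0,-0.03]]
    - [85,[-112,-138,9],[0,0,-0.04]]
    - [85,[-140,-173,12],[0,0,-0.05]]
    - [85,[-168,-208,14],[0,0,-0.06]]
    - [85,[-196,-242,16],[0,0,-0.07]]
    - [85,[-215,-267,19],[0,0,-0.087]]
    - [85,[-228,-282,19],[0,0,-0.087]]
    - [85,[-232,-287,19],[0,0,-0.087]]

```text
time_s: 2.1
tool_pos: [0.5621, -0.225, 0.1896]
tcp_rot: [[-0.976, 0.22, -0.001], [0.22, 0.976, -0.001], [0.001, -0.001, -1.0]]
ft_force: [0.3, -0.3, 0.2]
finger_gap: 0.0849
```

```bash
python3 go.py .564 -.2285 .083 77.5
```

```text
t 2.1 pos [ 562.1 -225.   189.6] yaw 77.29 F [ 0.3 -0.3  0.2] gap 84.9
shift mm [ -2.7  -2.9 106.7] turn [-0.0013 -0.0007 -0.0036]
```

Emit:
servo_tool:
  commands:
    - [85,[-2,-2,0],[0,0,-0.003]]
    - [85,[-2,-2,20],[0,0,-0.003]]
    - [85,[-2,-2,40],[0,0,-0.003]]
    - [85,[-2,-2,60],[0,0,-0.003]]
    - [85,[-2,-2,75],[0,0,-0.003]]
    - [85,[-2,-2,90],[0,0,-0.003]]
    - [85,[-2,-2,100],[0,0,-0.003]]
    - [85,[-2,-2,106],[0,0,-0.003]]
    - [85,[-2,-2,107],[0,0,-0.003]]
    - [85,[-2,-2,107],[0,0,-0.003]]

```text
time_s: 3.1
tool_pos: [0.5641, -0.225, 0.0836]
tcp_rot: [[-0.977, 0.214, 0.0], [0.214, 0.977, -0.0], [-0.0, -0.0, -1.0]]
ft_force: [0.3, -0.7, -0.7]
finger_gap: 0.0851
```

```bash
python3 go.py .564 -.2285 .083 77.5; python3 - <<'E'
from h import *
for n,(a,b,c,d) in (("side",(260,390,130,290)),("top",(280,420,110,230))):
    im,_=manip.get_image(n); im=im[c:d,a:b]; cv2.imwrite(f"pics/g1{n}.png",cv2.resize(im,None,fx=4,fy=3.7))
E
```

```text
t 3.1 pos [ 564.1 -225.    83.6] yaw 77.63 F [ 0.3 -0.7 -0.7] gap 85.1
shift mm [-0.7 -3.4  0.6] turn [-0.0001  0.0004  0.0022]
```

View pics/g1side.png

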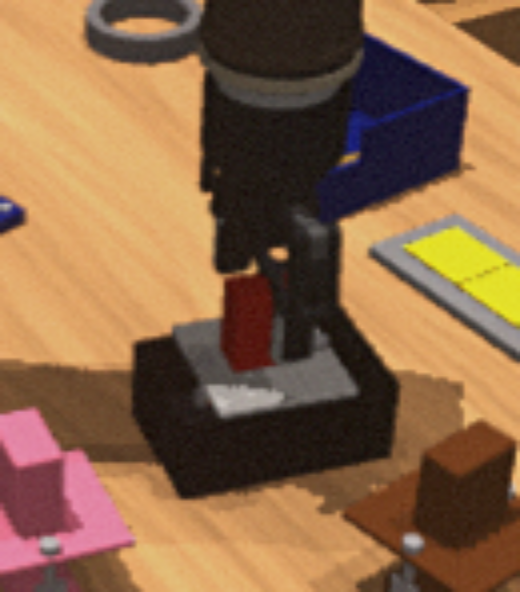

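The handle (crop 250,320) stands between the fingers, with a finger on each side and both clear of the plate. I shift 3 mm and close.

Emit:
servo_tool:
  commands:
    - [85,[0,-3,0],[0,0,0]]
    - [85,[0,-3,0],[0,0,0]]
    - [15,[0,-3,0],[0,0,0]]
    - [15,[0,-3,0],[0,0,0]]
    - [15,[0,-3,0],[0,0,0]]
    - [15,[0,-3,0],[0,0,0]]
    - [15,[0,-3,0],[0,0,0]]
    - [15,[0,-3,0],[0,0,0]]
    - [15,[0,-3,0],[0,0,0]]
    - [15,[0,-3,0],[0,0,0]]

```text
time_s: 4.2
tool_pos: [0.5633, -0.2276, 0.0834]
tcp_rot: [[-0.977, 0.214, 0.0], [0.214, 0.977, 0.0], [-0.0, 0.0, -1.0]]
ft_force: [0.1, 1.7, 1.7]
finger_gap: 0.025
```

```bash
python3 go.py .564 -.2285 .19 77.5
```

```text
t 4.2 pos [ 563.3 -227.6   83.4] yaw 77.64 F [0.1 1.7 1.7] gap 25.0
shift mm [  -0.8   -0.7 -106.6] turn [0.0002 0.0001 0.0025]
```

Gripped, with a gap of 25 mm. The return pose is TCP (563.3, -227.6, 83.4), yaw 77.64. Now lifting.

Emit:
servo_tool:
  commands:
    - [15,[0,0,-5],[0,0,0]]
    - [15,[0,0,-15],[0,0,0]]
    - [15,[0,0,-30],[0,0,0]]
    - [15,[0,0,-45],[0,0,0]]
    - [15,[0,0,-60],[0,0,0]]
    - [15,[0,0,-75],[0,0,0]]
    - [15,[0,0,-90],[0,0,0]]
    - [15,[0,0,-100],[0,0,0]]
    - [15,[0,0,-105],[0,0,0]]
    - [15,[0,0,-105],[0,0,0]]

```text
time_s: 5.2
tool_pos: [0.5635, -0.2278, 0.189]
tcp_rot: [[-0.977, 0.214, 0.001], [0.214, 0.977, -0.0], [-0.001, 0.0, -1.0]]
ft_force: [0.5, 0.1, -4.8]
finger_gap: 0.0254
```

```bash
python3 - <<'E'
from h import *
n="side";a,b,c,d=(260,390,110,270)
im,_=manip.get_image(n); im=im[c:d,a:b]; cv2.imwrite(f"pics/g2{n}.png",cv2.resize(im,None,fx=4,fy=3.7))
# strip from top pic: start point (end nearest the cradle) at +s along y axis dir
ctr=np.array([.478,.146]); th=np.radians(105.45); u=np.array([np.cos(th),np.sin(th)])
for s in (-72,72): print(s,ctr+u*s/1000)
# per-label check in side view
z=np.load("pics/side0.npz"); hsv=cv2.cvtColor(z["im"],cv2.COLOR_BGR2HSV)
m=((hsv[...,1]<60)&(hsv[...,2]>120)).astype(np.uint8); m[:150]=0;m[200:]=0;m[:,:185]=0;m[:,262:]=0
for cn in cv2.findContours(m,cv2.RETR_EXTERNAL,cv2.CHAIN_APPROX_NONE)[0]:
    if cv2.contourArea(cn)>40: print(cv2.minAreaRect((onplane("side",cn.reshape(-1,2),.0205)[:,:2]*1000).astype(np.float32)))
E
python3 go.py .497 .077 .19 105.5
```

```text
-72 [0.49718061 0.07660184]
72 [0.45881939 0.21539816]
((480.22064208984375, 147.3918914794922), (58.690643310546875, 188.23651123046875), 15.367938995361328)
t 5.25 pos [ 563.2 -227.7  188.2] yaw 77.64 F [-0.4  0.4 -4.6] gap 25.3
shift mm [129.9 283.4  -1.7] turn [ 1.000e-04  0.000e+00 -4.862e-01]
```

View pics/g2side.png

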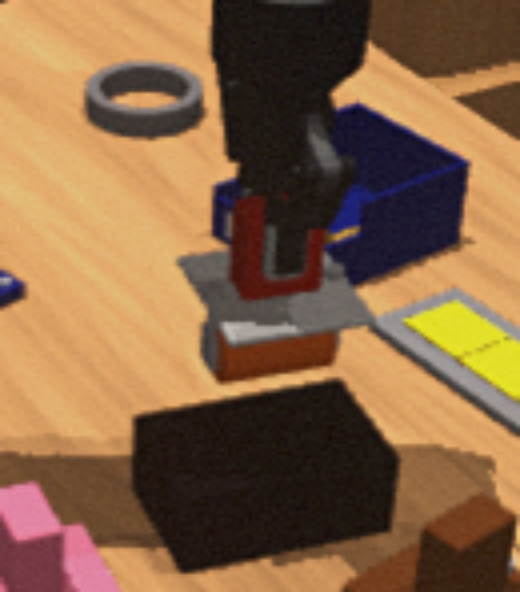

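The roller hangs upright in the grip over the cradle, with the orange wheel at crop (275,355). Next I go over the near end label.

```bash
python3 go.py .4976 .0798 .15 105.4
```

```text
t 5.25 pos [ 563.2 -227.7  188.2] yaw 77.64 F [-0.4  0.4 -4.6] gap 25.3
shift mm [129.9 286.3  38.3] turn [ 1.000e-04  0.000e+00 -4.845e-01]
```

Emit:
servo_tool:
  commands:
    - [15,[6,14,0],[0,0,-0.03]]
    - [15,[20,43,0],[0,0,-0.08]]
    - [15,[36,78,0],[0,0,-0.14]]
    - [15,[52,113,0],[0,0,-0.2]]
    - [15,[68,148,5],[0,0,-0.26]]
    - [15,[84,183,10],[0,0,-0.32]]
    - [15,[100,218,20],[0,0,-0.38]]
    - [15,[114,250,28],[0,0,-0.43]]
    - [15,[124,272,34],[0,0,-0.47]]
    - [15,[129,284,38],[0,0,-0.484]]

```text
time_s: 6.25
tool_pos: [0.4963, 0.0804, 0.1493]
tcp_rot: [[-0.963, -0.271, -0.002], [-0.271, 0.963, 0.001], [0.002, 0.001, -1.0]]
ft_force: [0.7, -0.2, -3.7]
finger_gap: 0.0258
```

Emit:
servo_tool:
  commands:
    - [15,[0,0,0],[0,0,0]]
    - [15,[0,0,0],[0,0,0]]
    - [15,[0,0,0],[0,0,0]]

```text
time_s: 6.55
tool_pos: [0.4985, 0.0756, 0.1505]
tcp_rot: [[-0.965, -0.263, 0.0], [-0.263, 0.965, -0.001], [-0.0, -0.001, -1.0]]
ft_force: [-0.8, -0.6, -4.3]
finger_gap: 0.0256
```

```bash
python3 go.py .4976 .0798 .11 105.4;  python3 - <<'E'
from h import *
for n,(a,b,c,d) in (("side",(170,300,80,220)),):
    im,_=manip.get_image(n); im=im[c:d,a:b]; cv2.imwrite(f"pics/g3{n}.png",cv2.resize(im,None,fx=4,fy=4))
E
```

```text
t 6.55 pos [498.5  75.6 150.5] yaw 105.22 F [-0.8 -0.6 -4.3] gap 25.6
shift mm [-0.2  4.3 40.5] turn [-0.0007  0.0003 -0.0031]
```

View pics/g3side.png

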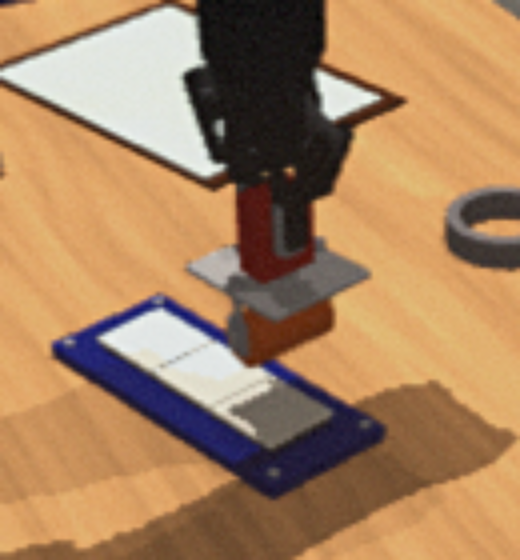

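Held roller over the near end label (crop 280,410), wheel across the strip. I descend and press there.

Emit:
servo_tool:
  commands:
    - [15,[0,4,10],[0,0,0]]
    - [15,[0,4,25],[0,0,-0.003]]
    - [15,[0,4,38],[0,0,-0.003]]
    - [15,[0,4,44],[0,0,-0.003]]
    - [15,[0,4,48],[0,0,-0.003]]
    - [15,[0,4,48],[0,0,-0.003]]

```text
time_s: 7.2
tool_pos: [0.4968, 0.081, 0.1018]
tcp_rot: [[-0.964, -0.268, -0.001], [-0.268, 0.964, -0.0], [0.001, -0.0, -1.0]]
ft_force: [-0.1, -0.6, -3.6]
finger_gap: 0.0249
```

Emit:
servo_tool:
  commands:
    - [15,[0,0,4],[0,0,0]]
    - [15,[0,0,8],[0,0,0]]
    - [15,[0,0,12],[0,0,0]]
    - [15,[0,0,16],[0,0,0]]
    - [15,[0,0,16],[0,0,0]]
    - [15,[0,0,16],[0,0,0]]

```text
time_s: 7.8
tool_pos: [0.4976, 0.0813, 0.0867]
tcp_rot: [[-0.963, -0.268, 0.001], [-0.268, 0.963, 0.0], [-0.001, 0.0, -1.0]]
ft_force: [0.6, -0.5, 6.0]
finger_gap: 0.0257
```

```bash
python3 go.py .4604 .2148 .086 105.4;  python3 - <<'E'
from h import *
for n,(a,b,c,d) in (("side",(170,300,80,220)),):
    im,_=manip.get_image(n); im=im[c:d,a:b]; cv2.imwrite(f"pics/g4{n}.png",cv2.resize(im,None,fx=4,fy=4))
E
```

```text
t 7.8 pos [497.6  81.3  86.7] yaw 105.54 F [ 0.6 -0.5  6. ] gap 25.7
shift mm [1.000e-01 1.386e+02 7.000e-01] turn [0.     0.0014 0.0025]
```

View pics/g4side.png

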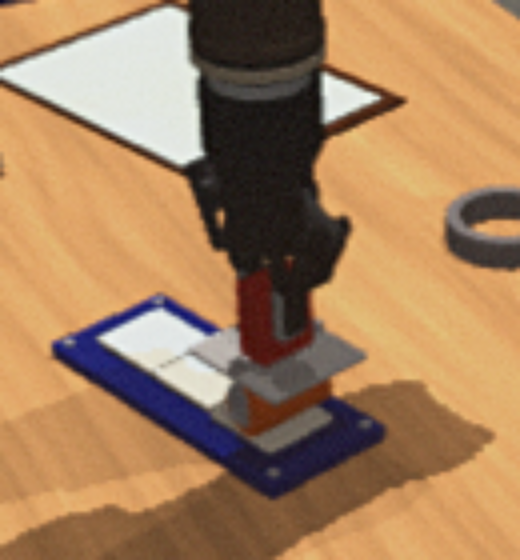

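Wheel sits on the near end label, force about 10 N. I check by depth whether it sank.

```bash
cat > lab.py <<'E'
from h import *
# median height of visible white-label pixels per label relative to panel, side view
im,d=manip.get_image("side"); z=np.load("pics/side0.npz")
ctr=np.array([.479,.1473]); th=np.radians(105.4); u=np.array([np.cos(th),np.sin(th)]); w=np.array([u[1],-u[0]])
for nm,(I,D) in (("before",(z["im"],z["d"])),("now",(im,d))):
    h=cv2.cvtColor(I,cv2.COLOR_BGR2HSV); m=np.zeros(I.shape[:2],bool); m[145:205,180:272]=True
    P=pts("side",D,m); q=P[:,:2]-ctr; a=q@u*1000; b=q@w*1000
    out=[]
    for lo,hi in ((-90,-65),(-90,-35),(-28,28),(35,90)):
        s=(a>lo)&(a<hi)&(abs(b)<25)&(P[:,2]<.03)&(P[:,2]>.008); out.append((int(s.sum()),round(np.median(P[s,2])*1000,2) if s.any() else None))
    s=(abs(a)<112)&(abs(b)>34)&(abs(b)<46)&(P[:,2]<.03); out.append(("panel",int(s.sum()),round(np.median(P[s,2])*1000,2)))
    print(nm,out)
E
python3 lab.py; python3 go.py .4604 .2148 .086 105.4
```

```text
before [(111, np.float64(21.6)), (238, np.float64(21.78)), (226, np.float64(21.93)), (197, np.float64(21.9)), ('panel', 372, np.float64(13.83))]
now [(75, np.float64(18.53)), (83, np.float64(18.39)), (139, np.float64(21.52)), (208, np.float64(21.98)), ('panel', 318, np.float64(13.22))]
t 7.9 pos [497.7  81.3  86.8] yaw 105.54 F [0.  0.9 5.7] gap 25.3
shift mm [1.000e-01 1.386e+02 8.000e-01] turn [0.0001 0.0015 0.0024]
```

The first label sank about 3.2 mm and the other two are still proud. Rolling slowly to the far end.

Emit:
servo_tool:
  commands:
    - [15,[0,3,1],[0,0,0]]
    - [15,[0,9,1],[0,0,0]]
    - [15,[0,16,1],[0,0,0]]
    - [15,[0,23,1],[0,0,0]]
    - [15,[0,30,1],[0,0,0]]
    - [15,[0,37,1],[0,0,0]]
    - [15,[0,44,1],[0,0,0]]
    - [15,[0,51,1],[0,0,0]]
    - [15,[0,58,1],[0,0,0]]
    - [15,[0,65,1],[0,0,0]]

```text
time_s: 8.9
tool_pos: [0.4804, 0.1442, 0.086]
tcp_rot: [[-0.963, -0.268, 0.002], [-0.268, 0.963, 0.001], [-0.002, 0.0, -1.0]]
ft_force: [0.4, -1.1, 6.6]
finger_gap: 0.0254
```

```bash
python3 lab.py; python3 go.py .4604 .2148 .086 105.4
```

```text
before [(111, np.float64(21.6)), (238, np.float64(21.78)), (226, np.float64(21.93)), (197, np.float64(21.9)), ('panel', 372, np.float64(13.83))]
now [(110, np.float64(18.11)), (225, np.float64(18.36)), (95, np.float64(18.92)), (127, np.float64(21.37)), ('panel', 344, np.float64(13.49))]
t 8.95 pos [480.  145.6  85.9] yaw 105.6 F [-1.   1.3  5.9] gap 25.0
shift mm [ 0.3 71.9  0. ] turn [0.001  0.0019 0.0035]
```

The middle label is down too, so I roll on.

Emit:
servo_tool:
  commands:
    - [15,[0,7,0],[0,0,0]]
    - [15,[0,14,0],[0,0,0]]
    - [15,[0,21,0],[0,0,0.001]]
    - [15,[0,28,0],[0,0,0.002]]
    - [15,[0,35,0],[0,0,0.002]]
    - [15,[0,42,0],[0,0,0.002]]
    - [15,[0,49,0],[0,0,0.002]]
    - [15,[0,56,0],[0,0,0.002]]
    - [15,[0,63,0],[0,0,0.002]]
    - [15,[0,68,0],[0,0,0.002]]

```text
time_s: 9.95
tool_pos: [0.4623, 0.2102, 0.0861]
tcp_rot: [[-0.964, -0.266, 0.002], [-0.266, 0.964, 0.001], [-0.002, 0.001, -1.0]]
ft_force: [-0.4, -0.4, 6.0]
finger_gap: 0.0251
```

Emit:
servo_tool:
  commands:
    - [15,[0,3,0],[0,0,0]]
    - [15,[0,4,0],[0,0,0]]
    - [15,[0,4,0],[0,0,0]]

```text
time_s: 10.25
tool_pos: [0.4612, 0.214, 0.0861]
tcp_rot: [[-0.964, -0.266, 0.002], [-0.266, 0.964, 0.001], [-0.002, 0.001, -1.0]]
ft_force: [0.3, 0.3, 6.0]
finger_gap: 0.0258
```

```bash
python3 lab.py; python3 go.py .4604 .2148 .19 105.4
```

```text
before [(111, np.float64(21.6)), (238, np.float64(21.78)), (226, np.float64(21.93)), (197, np.float64(21.9)), ('panel', 372, np.float64(13.83))]
now [(103, np.float64(18.45)), (220, np.float64(18.42)), (218, np.float64(18.61)), (123, np.float64(18.53)), ('panel', 379, np.float64(13.62))]
t 10.3 pos [461.3 213.9  86.1] yaw 105.44 F [ 0.6 -0.2  5. ] gap 25.5
shift mm [   0.3    1.2 -103.9] turn [0.0008 0.0024 0.0006]
```

All three labels are down. Lifting off.

Emit:
servo_tool:
  commands:
    - [15,[0,0,-5],[0,0,0]]
    - [15,[0,0,-15],[0,0,0]]
    - [15,[0,0,-30],[0,0,0]]
    - [15,[0,0,-48],[0,0,0]]
    - [15,[0,0,-65],[0,0,0]]
    - [15,[0,0,-82],[0,0,0]]
    - [15,[0,0,-95],[0,0.002,0]]
    - [15,[0,0,-103],[0,0.002,0]]
    - [15,[0,0,-104],[0,0.002,0]]

```text
time_s: 11.2
tool_pos: [0.4601, 0.213, 0.1899]
tcp_rot: [[-0.964, -0.266, -0.002], [-0.266, 0.964, -0.0], [0.002, 0.0, -1.0]]
ft_force: [0.6, 1.0, -2.8]
finger_gap: 0.0255
```

```bash
python3 lab.py; python3 go.py .5633 -.2276 .19 77.64
```

```text
before [(111, np.float64(21.6)), (238, np.float64(21.78)), (226, np.float64(21.93)), (197, np.float64(21.9)), ('panel', 372, np.float64(13.83))]
now [(106, np.float64(18.71)), (223, np.float64(18.7)), (206, np.float64(18.6)), (188, np.float64(18.69)), ('panel', 405, np.float64(13.65))]
t 11.25 pos [460.  213.  189.4] yaw 105.43 F [ 0.7 -0.5 -4.5] gap 25.8
shift mm [  17.6 -452.2   -0.6] turn [-0.0005 -0.0022  0.485 ]
```

Emit:
servo_tool:
  commands:
    - [15,[1,-20,0],[0,0,0.02]]
    - [15,[2,-55,0],[0,0,0.06]]
    - [15,[4,-95,0],[0,0,0.11]]
    - [15,[6,-137,0],[0,0,0.16]]
    - [15,[8,-180,0],[0,0,0.21]]
    - [15,[10,-223,0],[0,0,0.26]]
    - [15,[12,-266,0],[0,0,0.31]]
    - [15,[13,-306,0],[0,-0.002,0.36]]
    - [15,[15,-345,0],[0,-0.002,0.41]]
    - [15,[16,-380,0],[0,-0.002,0.45]]

```text
time_s: 12.25
tool_pos: [0.5449, -0.1603, 0.1884]
tcp_rot: [[-0.983, 0.184, -0.002], [0.184, 0.983, -0.001], [0.002, -0.001, -1.0]]
ft_force: [0.8, 0.2, -4.0]
finger_gap: 0.0253
```

```bash
python3 go.py .5633 -.2276 .19 77.64
```

```text
t 12.25 pos [ 544.9 -160.3  188.4] yaw 79.42 F [ 0.8  0.2 -4. ] gap 25.3
shift mm [-30.4 -62.8  -1.6] turn [-0.0012 -0.0016  0.0311]
```

Emit:
servo_tool:
  commands:
    - [15,[-8,-18,-1],[0,0,0.01]]
    - [15,[-16,-34,-1],[0,0,0.02]]
    - [15,[-23,-46,-1],[0,0,0.03]]
    - [15,[-28,-54,-1],[0,0,0.03]]
    - [15,[-30,-58,-1],[0,0,0.03]]
    - [15,[-30,-58,-1],[0,0,0.03]]
    - [15,[-30,-58,-1],[0,0,0.03]]

```text
time_s: 12.95
tool_pos: [0.565, -0.2189, 0.1902]
tcp_rot: [[-0.978, 0.208, -0.0], [0.208, 0.978, 0.0], [0.0, 0.0, -1.0]]
ft_force: [-0.2, 0.4, -4.6]
finger_gap: 0.0254
```

```bash
python3 go.py .5633 -.2276 .0834 77.64
```

```text
t 12.95 pos [ 565.  -218.9  190.2] yaw 77.98 F [-0.2  0.4 -4.6] gap 25.4
shift mm [ -0.2  -8.9 106.8] turn [ 0.0002 -0.0003  0.006 ]
```

Emit:
servo_tool:
  commands:
    - [15,[0,-5,0],[0,0,0.003]]
    - [15,[0,-9,10],[0,0,0.006]]
    - [15,[0,-9,20],[0,0,0.006]]
    - [15,[0,-9,35],[0,0,0.006]]
    - [15,[0,-9,40],[0,0,0.006]]
    - [15,[0,-9,40],[0,0,0.006]]
    - [15,[0,-9,40],[0,0,0.006]]

```text
time_s: 13.65
tool_pos: [0.5632, -0.2287, 0.1502]
tcp_rot: [[-0.977, 0.215, -0.0], [0.215, 0.977, -0.0], [0.0, -0.001, -1.0]]
ft_force: [-0.5, 0.1, -3.3]
finger_gap: 0.0251
```

```bash
python3 go.py .5633 -.2276 .0834 77.64;  python3 - <<'E'
from h import *
for n,(a,b,c,d) in (("side",(260,390,110,270)),):
    im,_=manip.get_image(n); im=im[c:d,a:b]; cv2.imwrite(f"pics/g5{n}.png",cv2.resize(im,None,fx=4,fy=3.7))
E
```

```text
t 13.65 pos [ 563.2 -228.7  150.2] yaw 77.58 F [-0.5  0.1 -3.3] gap 25.1
shift mm [ 0.1  1.2 66.8] turn [-0.0005 -0.0001 -0.001 ]
```

View pics/g5side.png

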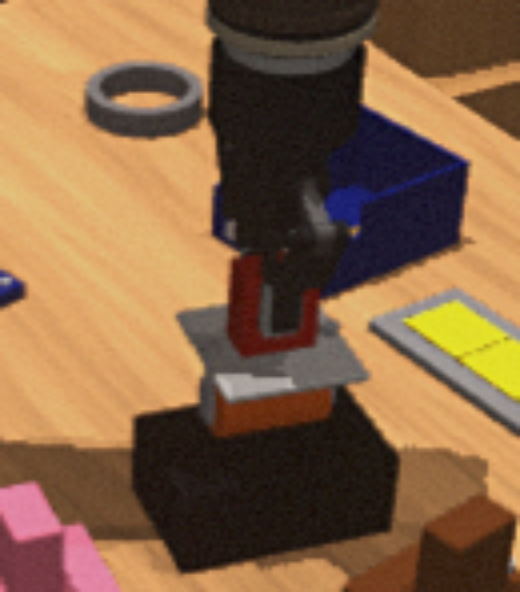

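The wheel (crop 275,400) sits over the cradle opening and is aligned with it. Lowering in.

Emit:
servo_tool:
  commands:
    - [15,[0,1,10],[0,0,-0.001]]
    - [15,[0,1,22],[0,0,-0.001]]
    - [15,[0,1,34],[0,0,-0.001]]
    - [15,[0,1,46],[0,0,-0.001]]
    - [15,[0,1,56],[0,0,-0.001]]
    - [15,[0,1,61],[0,0,-0.001]]
    - [15,[0,1,64],[0,0,-0.001]]
    - [15,[0,1,66],[0,0,-0.001]]
    - [15,[0,1,66],[0,0,-0.001]]
    - [15,[0,1,66],[0,0,-0.001]]

```text
time_s: 14.7
tool_pos: [0.5636, -0.2279, 0.0848]
tcp_rot: [[-0.977, 0.214, 0.001], [0.214, 0.977, -0.001], [-0.001, -0.0, -1.0]]
ft_force: [-0.5, -0.3, -3.1]
finger_gap: 0.0252
```

```bash
python3 go.py .5633 -.2276 .0834 77.64
```

```text
t 14.7 pos [ 563.6 -227.9   84.8] yaw 77.64 F [-0.5 -0.3 -3.1] gap 25.2
shift mm [0.4 0.2 1.4] turn [-0.0004  0.0009 -0.0001]
```

Down 1.5 mm more, then open.

Emit:
servo_tool:
  commands:
    - [15,[0,0,1],[0,0,0]]
    - [15,[0,0,1.5],[0,0,0]]
    - [15,[0,0,1.5],[0,0,0]]
    - [85,[0,0,1],[0,0,0]]
    - [85,[0,0,1],[0,0,0]]
    - [85,[0,0,1],[0,0,0]]
    - [85,[0,0,1],[0,0,0]]
    - [85,[0,0,1],[0,0,0]]
    - [85,[0,0,1],[0,0,0]]
    - [85,[0,0,1],[0,0,0]]

```text
time_s: 15.7
tool_pos: [0.5633, -0.2278, 0.0833]
tcp_rot: [[-0.977, 0.214, 0.0], [0.214, 0.977, -0.0], [-0.0, -0.0, -1.0]]
ft_force: [-0.1, 0.3, 0.5]
finger_gap: 0.0846
```

Emit:
servo_tool:
  commands:
    - [85,[0,0,-3],[0,0,0]]
    - [85,[0,0,-13],[0,0,0]]
    - [85,[0,0,-30],[0,0,0]]
    - [85,[0,0,-55],[0,0,0]]
    - [85,[0,0,-80],[0,0,0]]
    - [85,[0,0,-110],[0,0,0]]
    - [85,[0,30,-130],[0,0,0]]
    - [85,[0,70,-130],[0,0,0]]
    - [85,[0,110,-130],[0,0,0]]
    - [85,[0,150,-130],[0,0,0]]

```text
time_s: 16.7
tool_pos: [0.5958, -0.0799, 0.2146]
tcp_rot: [[-0.977, 0.215, 0.002], [0.215, 0.977, -0.0], [-0.002, 0.0, -1.0]]
ft_force: [0.7, 0.0, -0.3]
finger_gap: 0.0848
```

Emit:
servo_tool:
  commands:
    - [85,[0,20,0],[0,0,0]]
    - [85,[0,30,0],[0,0,0]]
    - [85,[0,30,0],[0,0,0]]
    - [85,[0,30,0],[0,0,0]]

```text
time_s: 17.1
tool_pos: [0.6017, -0.0536, 0.2137]
tcp_rot: [[-0.976, 0.216, 0.0], [0.216, 0.976, -0.001], [-0.001, -0.001, -1.0]]
ft_force: [0.2, -1.0, 1.1]
finger_gap: 0.0851
```

```bash
python3 lab.py; python3 go.py .5633 -.2276 .0834 77.64; python3 - <<'E'
from h import *
for n in ("side","top"):
    im,d=manip.get_image(n); cv2.imwrite(f"pics/f{n}.png",im)
    hsv=cv2.cvtColor(im,cv2.COLOR_BGR2HSV); h,s,v=[hsv[...,i].astype(int) for i in range(3)]
    uu,vv=np.meshgrid(np.arange(560),np.arange(420))
    x0,x1,y0,y1=(310,370,135,210) if n=="top" else (285,360,195,270)
    box=(uu>x0)&(uu<x1)&(vv>y0)&(vv<y1)
    P=pts(n,d,box&((h<6)|(h>174))&(s>200)&(v>90)); P=P[P[:,2]>.114]; print(n,"handle top",len(P),P.mean(0).round(4),cv2.minAreaRect((P[:,:2]*1000).astype(np.float32)) if len(P) else 0)
    pl=pts(n,d,box&(s<60)&(v>120)); pl=pl[(pl[:,2]>.055)&(pl[:,2]<.08)]
    print(" plate",len(pl),np.median(pl,0).round(4),cv2.minAreaRect((pl[:,:2]*1000).astype(np.float32)) if len(pl) else 0)
E
```

```text
before [(111, np.float64(21.6)), (238, np.float64(21.78)), (226, np.float64(21.93)), (197, np.float64(21.9)), ('panel', 372, np.float64(13.83))]
now [(115, np.float64(18.37)), (230, np.float64(18.59)), (217, np.float64(18.45)), (196, np.float64(18.52)), ('panel', 407, np.float64(13.68))]
t 17.15 pos [601.6 -54.1 213.6] yaw 77.5 F [0.1 0.1 0.2] gap 85.0
shift mm [-1.000e-01 -1.776e+02  1.304e+02] turn [-0.0013  0.0005 -0.0025]
side handle top 156 [ 0.5645 -0.231   0.1218] ((565.4407348632812, -229.65501403808594), (27.65459632873535, 43.168880462646484), 80.34237670898438)
 plate 543 [ 0.5509 -0.2489  0.0675] ((565.8517456054688, -230.26025390625), (90.94400024414062, 80.1282958984375), 78.06819915771484)
top handle top 182 [ 0.563  -0.2271  0.1204] ((563.8789672851562, -227.0994873046875), (21.040035247802734, 42.78202438354492), 76.9509048461914)
 plate 916 [ 0.5589 -0.2185  0.0656] ((565.2144165039062, -228.9165496826172), (86.20973205566406, 83.1046371459961), 77.63207244873047)
```

View pics/fside.png

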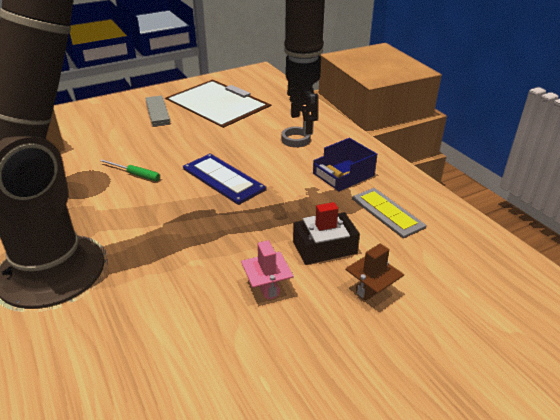

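View pics/ftop.png

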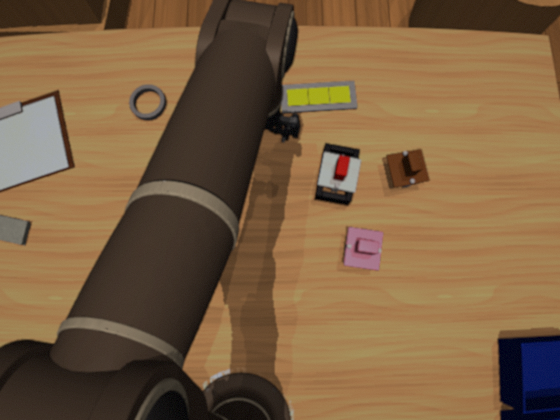

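The roller stands in its cradle (side 326,216; top 342,167) as before, and the gripper is clear in open air. Handing in.

```bash
python3 -c "
from station import manip
manip.job_done()"
```

```text
the job is handed in; nothing more can be done
```

I rolled all three labels down in one pass, stood the red-handled roller back upright in its black cradle and let go. I handed the job in at about 17.3 s, with the gripper open and clear.

- **Rolling:** I started on the end label nearest the cradle and rolled to the far end label at about 10 N without lifting.
- **Labels:** In the side view each label reads about 3.2–3.5 mm lower than before. The raw heights still read about 18.5 mm, but that view also reads the panel and the untouched labels 1–2 mm too high. Corrected for that, the labels are at about 17 mm, which counts as down. In the last top view the arm hid the strip, so only the side view confirms this.
- **Roller:** In both views the handle is within about 2 mm of where it started and at the same height. The top view and the gripper's pose at release agree with the starting heading within about 1°. The side-view fits read 2–4° different, which I take as pixel noise.
- **Forces and look-alikes:** The highest force I read at the wrist was about 7 N. The pink and brown look-alikes were not touched.

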